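Pin the embossing jig shut and hold it pressed

TASK

Fold the upper half of the clamshell embossing jig down, take the red-handled locating pin out of the punch rack, and push it straight down through the hole in the upper half into the hole of the base until its brass flange bears on the upper half and squeezes the sprung upper half fully shut on the base. Finish while holding: keep the pin in the gripper and keep pushing down on it, since the springs lift the upper half again as soon as the push ends, and do not lean on the jig itself with the fingers. Leave the other tools standing in the rack and everything else on the bench where it is.

Things in the scene. Friction and masses are not known exactly. Their poses are not given: they have to be found in the camera images.
- jig: Fixed grey base block of the clamshell jig, 170 (x) x 130 (y) x 36 (z) mm, brass plate on top. Origin: centre of its underside, on the bench. Its x runs from the hinge (x = -78 mm) to the free edge (x = +85 mm). It stands left or right of the middle, yawed up to 17 degrees, the hinge always on the robot's side.
- jig_lid (a joint): Hinge of the upper half (rad): 0 = folded down, parallel to the base; 1.5 = nearly upright, free edge up. Stiff friction hinge (0.28 N m, 3 to 6 N at 90 mm from the axis): stays at any angle. Starts at 0.95 to 1.4. The upper half is an aluminium frame (two side bars 12 mm wide, 130 mm over all) around the wooden platen.
- jig_hinge (a point): On the hinge axis, in the middle of the jig's width, 42 mm above the bench. The upper half reaches 158 mm from here.
- jig_platen (a joint): Sprung wooden platen of the upper half (133 x 100 x 14 mm, 22 to 155 mm from the hinge axis), sliding square to it (m): 0 = shut on the base (hard stop), 0.005 = sprung up, its rest. Folded down, 4.5 N starts it and 8.5 N shuts it; let go, it springs back. Its outer face is 8.5 mm above the hinge axis shut, 13.5 at rest: 50.5 and 55.5 mm above the bench folded down.
- platen_hole (a point): Centre of the 12.5 mm round through hole at the platen's top (outer) face, 113 mm from the hinge axis. A dark ring surrounds it. It moves with the upper half; folded down it is right above jig_hole.
- jig_hole (a point): Centre of the mouth of the 12.5 mm round blind hole in the base, 36 mm above the bench, 32 mm deep, at x = +35 mm, y = 0 of the base; its z axis points up.
- rack: Fixed dark wooden punch rack, 70 (x) x 250 (y) x 50 (z) mm, five 12.5 mm holes in a row along its y, 48 mm apart. Origin: centre of its underside. It stands on the other side from the jig. One tool hangs on its flange in each hole, shaft 10 mm in diameter, foot 10 mm above the bench; which tool is where varies.
- locating_pin: The part to use: steel pin, brass flange, the only red handle; upright in a hole of the rack, about 90 g. Origin: its tip (lower end); z runs up along it. Shaft 10 mm in diameter, 40 mm long, 4 mm chamfered tip; flange 26 mm in diameter, z = 40 to 45 mm; round handle 18 mm in diameter, z = 45 to 85 mm. Pushed home, its tip is 10.5 mm above the bench.
- punch_black: Leave alone: round punch standing in the rack: black handle 20 mm in diameter, 91 mm overall. Origin: lower end of its shaft.
- setter_steel: Leave alone: all-steel rivet setter in the rack: handle 14 mm in diameter, 97 mm overall. Origin: lower end of its shaft.
- awl_wood: Leave alone: awl in the rack: pale wooden mushroom handle, 97 mm overall. Origin: lower end of its shaft.
- punch_blue: Leave alone: punch in the rack: blue handle 19 mm in diameter, 80 mm overall. Origin: lower end of its shaft.
- glue_can: Leave alone: black glue can with a paper label, 90 mm in diameter, 125 mm tall, loose, at the back. Origin: centre of its underside.
- thread_spool: Leave alone: grey spool, 52 mm in diameter, 50 mm tall, loose, standing between the jig and the rack. Origin: centre of its underside.
- mallet: Leave alone: wooden mallet, 260 mm long, lying to the right. Origin: middle of its length.
- brass_weight: Leave alone: brass weight with a knob, 64 mm in diameter, 62 mm tall, to the left. Origin: centre of its underside.
Things that resemble listed ones, but are neither listed nor needed, are in the scene too. Of the things like the jig, leave any that is turquoise; of the rest the larger one is meant.

How it is judged:
By the outcome, as a careful person would: the job done as asked, in the order asked, and still so for the second after the job is handed in, while the arm keeps its last pose, push and grip.
It also fails if it takes over 58 s, if anything falls off the work surface, if the arm or the gripper's body presses on something with over 40 N, if the wrist force passes 120 N, or if a joint passes its speed limit or range.

ROBOT

A 6-joint arm with a two-finger parallel gripper is mounted at the origin on the work surface. World frame = base frame: x ahead of the robot, y to its left, z up, the work surface at z = 0. Lengths are in m, angles in rad, forces in N, time in s.
With the tool pointing down it reaches from about 0.375 to 0.975 m from the base axis. Payload 3.8 kg.
Tool frame: the origin (TCP) lies at the very end of the fingers, on their centre line; the grasp point (between the pads) lies 19 mm behind it; z points along the fingers, y is the line along which they close (so a half turn about z gives the same grasp; the last joint's range is limited). The gripper opens to 85 mm and grips with 20 to 120 N. Pads are 22 mm wide; open, the fingers measure 114 mm over their backs; the gripper's body (76 mm by 85 mm) begins 54 mm behind the grasp point. The pads swing forward as they close: fully open they stand 13 mm farther back than shut.
Start: joints at [-1.183, 0.264, 1.604, -0, 1.274, -0.037], TCP at [0.278, -0.615, 0.231] pointing down, gripper open.
Joint ranges: [-2.63, 2.63], [-0.94, 2.18], [0.31, 2.57], [-1.31, 4.45], [0, 2.66], [-2.55, 2.55]. Speed limits (rad/s): [2.57, 2.57, 3.14, 3.14, 3.14, 3.14].

INTERFACE

Orientations are given as a rotation vector (axis times angle).
In Python, from workcell import read_state, read_camera, calibration, finish_job gives the robot as it stands.
- The arm moves only by the tool step_arm, never from a script. Its argument "commands" is a list of rows, each an object of numbers: "fingers": the gripper's target within -1 to 1 (shut at 1, half-way at 0, fully open at -1); "dx", "dy", "dz": the shift along the tool's x, y, z in m; "roll": the turn about the tool's z in degrees. In form: [{"fingers": .., "dx": .., "dy": .., "dz": .., "roll": ..}, ...]. A call has 1 to 8 rows; each row is the pose to reach, as a shift and turn from the pose commanded when the call began, along the tool's axes at that moment; what a row does not reach only later rows make up. A row lasts 1/8 s, in which the tool goes at most 62.5 mm and 10.7 degrees, less where a joint would pass 70% of its speed; a pose out of reach is approached as far as the arm can. A call with a gripper value outside its range is refused whole. The fingers move at their own pace and stop on an object; "squeeze" is the grip in N (left out, the last holds). Time passes only in rows, so rows that repeat a pose let the fingers close. It gives the time, the measured TCP pose, the force, the opening and the grip force at its end, in the units of the state.
- read_state(): the state, without advancing time (a new reading comes with each control period).
- read_camera(name): name is "scene" or "top"; returns (picture, depth): 480x640x3 uint8, blue, green, red; 480x640 float32, m along the optical axis (not along the pixel's ray), 0 where there is no reading.
- calibration(name): a dict with "intrinsics" (3x3 intrinsics, pixels), "k1" (the pictures are not rectified: a ray, as slopes to the right and down, at radius r is drawn at 1 + k1 r^2 times it, then the intrinsics apply), "world_to_cam" (4x4, takes a point from world to camera coordinates). Camera axes: x right, y up, looking along -z (the intrinsics and any distortion apply to the point x, -y, -z); pixel columns grow to the right and rows downward; lengths in m; the calibration is good to about 2 mm. A picture is of the moment at which its call begins. calibration takes no time and is no camera call.
- finish_job(): hands the job in; it is judged then, once.
The state is a dict: "time": time; "q": joint angles; "joint_vel": joint speeds; "joint_torque": joint torques, N m; "tool_pos": TCP position; "tcp_rot": TCP orientation; "wrist_force": force on the tool from outside, world axes, zero at the start; "torque": the same for the moment, N m; "width": opening from 0.0 (shut) to 1.0 (fully open); "grip_force": force on a finger pad.
Only numpy, scipy, OpenCV 4.12 (cv2) and the standard library are available. Lean on these libraries where they do the work, as an engineer would, in place of code of your own. Each camera call takes 0.05 s, during which the arm holds its last target. There are 200 camera calls.

## Working session

There is one attempt and no reset: what is moved stays moved. The work goes in short steps, Python scripts to look and compute and a tool call to move; the robot and the scene stay as the last step left them, time stands still between calls to the robot, and variables do not carry over. Pictures are saved under pics/ and viewed, at most 10 in all, crops included, and the job is handed in when it is done.

Besides the shell and the picture viewer there is one more tool, called after "Emit:" in YAML: its name, and indented under it one key for each argument. step_arm: Moves the arm, as the interface text tells. Its arguments: {"type":"object","properties":{"commands":{"type":"array","items":{"type":"object","properties":{"fingers":{"type":"number"},"dx":{"type":"number"},"dy":{"type":"number"},"dz":{"type":"number"},"roll":{"type":"number"}}}},"squeeze":{"type":"number"}},"required":["commands"]}

```bash
mkdir -p pics
cat > h.py <<'E'
import numpy as np, cv2
from workcell import *
def ray(name,uv):
    c=calibration(name);K=np.array(c["intrinsics"],float);T=np.array(c["world_to_cam"],float)
    d=cv2.undistortPoints(np.array(uv,float).reshape(-1,1,2),K,np.array([c["k1"],0,0,0,0.]))[:,0]
    d=np.c_[d[:,0],-d[:,1],-np.ones(len(d))]
    R=T[:3,:3];return -R.T@T[:3,3], d@R
def plane(name,uv,z):
    o,d=ray(name,uv);return o+d*((z-o[2])/d[:,2])[:,None]
def cloud(name,depth):
    v,u=np.mgrid[0:480,0:640];o,d=ray(name,np.c_[u.ravel(),v.ravel()])
    P=o+d*depth.reshape(-1,1);P[depth.ravel()==0]=np.nan;return P.reshape(480,640,3)
E
python3 - <<'E'
from h import *
for n in("scene","top"):
    p,d=read_camera(n);cv2.imwrite(f"pics/{n}0.png",p);np.save(n+"0.npy",d)
    c=calibration(n);print(n,c["k1"],ray(n,[[320,240]]),c["intrinsics"][0][0])
s=read_state();print({k:np.round(v,3) for k,v in s.items()})
E
```

```text
scene -0.08168784825646021 (array([ 1.31872217, -0.34764904,  0.88770487]), array([[-0.62957263,  0.32468444, -0.70637248]])) 455.2751799909684
top -0.14207578377508184 (array([0.45898452, 0.01264621, 1.90824794]), array([[ 0.05562034, -0.0267256 , -0.99837967]])) 566.1840158313137
{'time': np.float64(0.1), 'q': array([-1.183,  0.265,  1.605, -0.   ,  1.274, -0.037]), 'joint_vel': array([ 0.001, -0.002, -0.003,  0.   , -0.   , -0.   ]), 'joint_torque': array([ 1.0000e-03, -5.1671e+01, -3.6859e+01,  0.0000e+00,  6.0000e-03,
        0.0000e+00]), 'tool_pos': array([ 0.278, -0.614,  0.23 ]), 'tcp_rot': array([-3.069e+00, -6.620e-01,  1.000e-03]), 'wrist_force': array([0.062, 0.17 , 0.022]), 'torque': array([ 0.073, -0.014,  0.002]), 'grip_force': np.float64(0.0), 'width': np.float64(0.997)}
```

View pics/scene0.png

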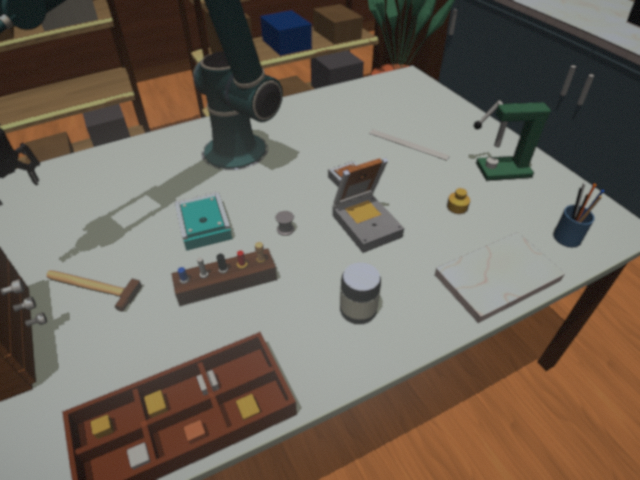

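View pics/top0.png

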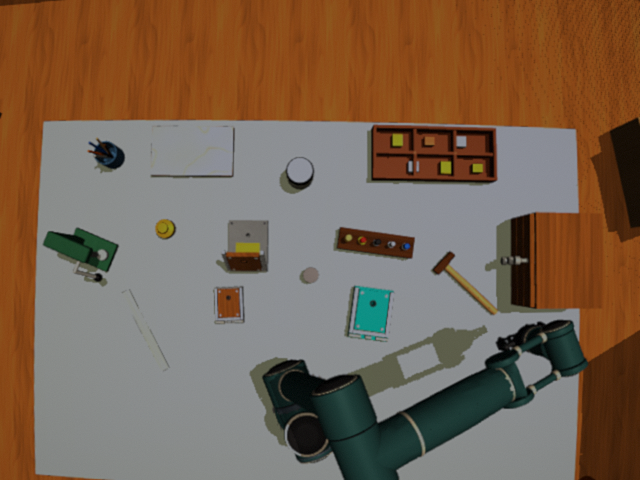

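```bash
cat > m.py <<'E'
from h import *
for n in("scene","top"):
    p=cv2.imread(f"pics/{n}0.png");d=np.load(n+"0.npy");P=cloud(n,d)
    u0,v0,u1,v1=(315,140,425,265) if n=="scene" else (205,205,290,285)
    Q=P[v0:v1,u0:u1].reshape(-1,3)
    Q=Q[np.isfinite(Q[:,0])]
    b=Q[(Q[:,2]>.028)&(Q[:,2]<.043)&(Q[:,0]>.40)]
    print(n,"base",len(b),np.median(b[:,2]),cv2.minAreaRect((b[:,:2]*1000).astype(np.float32)), np.round(cv2.boxPoints(cv2.minAreaRect((b[:,:2]*1000).astype(np.float32)))))
    l=Q[(Q[:,2]>.06)&(Q[:,0]>.35)]
    if len(l)>20:
        m=np.median(l,0);U,S,V=np.linalg.svd(l-l.mean(0));print("lid",len(l),l.min(0),l.max(0),"normal",V[2],S/np.sqrt(len(l)))
    hsv=cv2.cvtColor(p,cv2.COLOR_BGR2HSV)
    a,b_,c,e=(165,235,280,305) if n=="scene" else (335,222,418,262)
    crop=p[b_:e,a:c];h=hsv[b_:e,a:c]
    m=((h[...,0]<6)|(h[...,0]>172))&(h[...,1]>150)&(h[...,2]>90)
    k,lab,st,ce=cv2.connectedComponentsWithStats(m.astype(np.uint8))
    for i in range(1,k):
        if st[i,4]>5: uv=ce[i]+[a,b_];print("red",uv,st[i],plane(n,[uv],.09), np.nanmedian(P[b_:e,a:c][lab==i],0))
    R=P[b_:e,a:c].reshape(-1,3);R=R[np.isfinite(R[:,0])];r=R[(R[:,2]>.044)&(R[:,2]<.054)];
    print("rack",len(r),cv2.minAreaRect((r[:,:2]*1000).astype(np.float32)))
a=cv2.imread("pics/scene0.png")[140:260,310:420];b=cv2.imread("pics/top0.png")[205:285,200:290];c=cv2.imread("pics/top0.png")[220:265,330:420];e=cv2.imread("pics/scene0.png")[230:305,165:285]
f=lambda i:cv2.resize(i,(400,300),interpolation=cv2.INTER_CUBIC)
cv2.imwrite("pics/crops.png",np.vstack([np.hstack([f(a),f(b)]),np.hstack([f(e),f(c)])]))
E
python3 m.py
```

```text
scene base 2010 0.03768697150262046 ((541.8198852539062, 201.9779052734375), (172.3452606201172, 132.36770629882812), 0.7207061648368835) [[455. 267.]
 [456. 135.]
 [629. 137.]
 [627. 269.]]
lid 1383 [0.46485928 0.02886747 0.06007638] [0.75834316 0.26630472 0.19887497] normal [-0.72609006 -0.57348451  0.37935305] [0.05474166 0.04334838 0.0281522 ]
red [239.8 253. ] [73 17  4  3 10] [[ 0.55775983 -0.17423624  0.09      ]] [ 0.56498743 -0.17576335  0.09717771]
rack 1800 ((495.1190490722656, -214.49282836914062), (250.66766357421875, 199.09707641601562), 82.76957702636719)
top base 1160 0.03571686547244912 ((542.4373779296875, 202.5454864501953), (169.97332763671875, 130.4453887939453), 0.8432662487030029) [[456. 267.]
 [458. 136.]
 [628. 139.]
 [626. 269.]]
lid 767 [0.45980281 0.13577189 0.06001785] [0.51906176 0.26678809 0.20301994] normal [-0.93335839 -0.01174294  0.3587537 ] [0.04363062 0.03782096 0.00431526]
red [363.05263158 239.36842105] [26 15  5  5 19] [[ 0.56412598 -0.17479717  0.09      ]] [ 0.5645163  -0.17475288  0.09335168]
rack 973 ((557.1826782226562, -220.74351501464844), (252.11386108398438, 70.56904602050781), 82.70556640625)
```

View pics/crops.png

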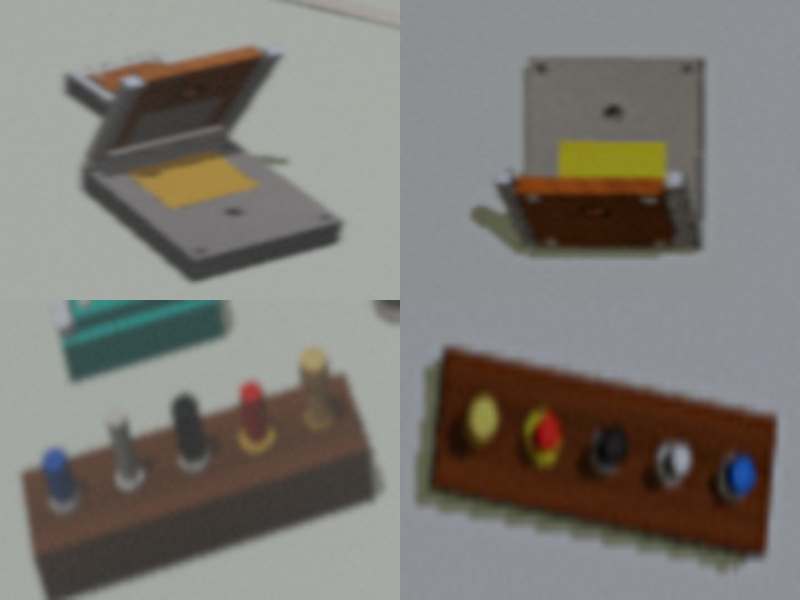

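The jig is the one at top view (247,245), with its lid open about 1.2 rad. The hole in its base shows at about (247,237). The red pin is second from the left in the rack, at (362,240). The orange jig at (228,303) is smaller and the turquoise one is excluded.

Emit:
step_arm:
  commands:
    - {"fingers": 1,"dx": 0.307,"dy": -0.261,"dz": -0.03,"roll": -66.4}
    - {"fingers": 1,"dx": 0.307,"dy": -0.261,"dz": -0.03,"roll": -66.4}
    - {"fingers": 1,"dx": 0.307,"dy": -0.261,"dz": -0.03,"roll": -66.4}
    - {"fingers": 1,"dx": 0.307,"dy": -0.261,"dz": -0.03,"roll": -66.4}
    - {"fingers": 1,"dx": 0.307,"dy": -0.261,"dz": -0.03,"roll": -66.4}
    - {"fingers": 1,"dx": 0.307,"dy": -0.261,"dz": -0.03,"roll": -66.4}
    - {"fingers": 1,"dx": 0.307,"dy": -0.261,"dz": -0.03,"roll": -66.4}
    - {"fingers": 1,"dx": 0.307,"dy": -0.261,"dz": -0.03,"roll": -66.4}

```text
time: 1.1
tool_pos: [0.4509, -0.2488, 0.2612]
tcp_rot: [-2.203, -2.24, -0.0]
wrist_force: [0.1, -0.3, 1.2]
width: -0.0
grip_force: 0.0
```

```bash
cat >> h.py <<'E'
from scipy.spatial.transform import Rotation as Ro
def to(p,yaw=None):
    s=read_state();R=Ro.from_rotvec(s["tcp_rot"]).as_matrix();y=np.degrees(np.arctan2(R[1,1],R[0,1]))
    print("pos",np.round(s["tool_pos"],4),"yawY",round(y,2),"tilt",np.round(R[:,2],3),"t",s["time"],"F",np.round(s["wrist_force"],1),"w",round(float(s["width"]),3))
    print("d",np.round(R.T@(np.array(p)-s["tool_pos"]),4),"roll",None if yaw is None else round(y-yaw,2))
E
python3 - <<'E'
from h import *
to([.43,.202,.26],.8)
# hole in the base, refined
p=cv2.imread("pics/top0.png");g=cv2.cvtColor(p,cv2.COLOR_BGR2GRAY)[228:245,237:257]
m=(g<np.median(g)*.75).astype(np.uint8)
k,l,st,ce=cv2.connectedComponentsWithStats(m)
for i in range(1,k): print(st[i],plane("top",[ce[i]+[237,228]],.036))
E
```

```text
pos [ 0.4509 -0.2488  0.2612] yawY 0.94 tilt [-0.  0. -1.] t 1.1 F [ 0.1 -0.3  1.2] w -0.0
d [ 0.4511 -0.0135  0.0013] roll 0.14
[ 9  5  4  3 10] [[0.57938181 0.20321514 0.036     ]]
```

Emit:
step_arm:
  commands:
    - {"fingers": 1,"dx": 0.451,"dy": 0.0,"dz": 0}
    - {"fingers": 1,"dx": 0.451,"dy": 0.0,"dz": 0}
    - {"fingers": 1,"dx": 0.451,"dy": 0.0,"dz": 0}
    - {"fingers": 1,"dx": 0.451,"dy": 0.0,"dz": 0}
    - {"fingers": 1,"dx": 0.451,"dy": 0.0,"dz": 0}
    - {"fingers": 1,"dx": 0.451,"dy": 0.0,"dz": 0}
    - {"fingers": 1,"dx": 0.451,"dy": 0.0,"dz": 0.0}
    - {"fingers": 1,"dx": 0.451,"dy": 0.0,"dz": 0.03}

```text
invalid input
```

Emit:
step_arm:
  commands:
    - {"fingers": 1,"dx": 0,"dy": 0.0,"dz": 0.04}
    - {"fingers": 1,"dx": 0,"dy": 0.0,"dz": 0.052}
    - {"fingers": 1,"dx": 0,"dy": 0.02,"dz": 0.052}
    - {"fingers": 1,"dx": 0,"dy": 0.03,"dz": 0.052}

```text
invalid input
```

Run:
```python
from h import *
to([.487,.202,.1776],.8)
for th in [1.1,1,.9,.8,.7,.6,.5,.4,.3,.2,.1,.05,0]:
    r,h=.14,.0135;print(th,np.round([.464+r*np.cos(th)-h*np.sin(th)-.0145,.042+r*np.sin(th)+h*np.cos(th)],3))
```

```text
pos [ 0.4509 -0.2488  0.2612] yawY 0.94 tilt [-0.  0. -1.] t 1.1 F [ 0.1 -0.3  1.2] w -0.0
d [0.4501 0.0435 0.0837] roll 0.14
1.1 [0.501 0.173]
1 [0.514 0.167]
0.9 [0.526 0.16 ]
0.8 [0.537 0.152]
0.7 [0.548 0.143]
0.6 [0.557 0.132]
0.5 [0.566 0.121]
0.4 [0.573 0.109]
0.3 [0.579 0.096]
0.2 [0.584 0.083]
0.1 [0.587 0.069]
0.05 [0.589 0.062]
0 [0.59  0.056]
```

Emit:
step_arm:
  commands:
    - {"fingers": 1,"dx": 0.451,"dy": 0.0,"dz": 0,"roll": 0}
    - {"fingers": 1,"dx": 0.451,"dy": 0.0,"dz": 0,"roll": 0}
    - {"fingers": 1,"dx": 0.451,"dy": 0.0,"dz": 0,"roll": 0}
    - {"fingers": 1,"dx": 0.451,"dy": 0.0,"dz": 0,"roll": 0}
    - {"fingers": 1,"dx": 0.451,"dy": 0.0,"dz": 0,"roll": 0}
    - {"fingers": 1,"dx": 0.451,"dy": 0.0,"dz": 0,"roll": 0}
    - {"fingers": 1,"dx": 0.451,"dy": 0.0,"dz": 0,"roll": 0}
    - {"fingers": 1,"dx": 0.451,"dy": 0.0,"dz": 0.03,"roll": 0}

```text
time: 2.1
tool_pos: [0.4465, 0.2034, 0.2333]
tcp_rot: [2.203, 2.237, 0.009]
wrist_force: [1.0, 0.2, -1.3]
width: 0.001
grip_force: 0.0
```

Emit:
step_arm:
  commands:
    - {"fingers": 1,"dx": 0,"dy": 0.0,"dz": 0.04,"roll": 0}
    - {"fingers": 1,"dx": 0,"dy": 0.0,"dz": 0.054,"roll": 0}
    - {"fingers": 1,"dx": 0,"dy": 0.02,"dz": 0.054,"roll": 0}
    - {"fingers": 1,"dx": 0,"dy": 0.035,"dz": 0.054,"roll": 0}
    - {"fingers": 1,"dx": 0,"dy": 0.04,"dz": 0.054,"roll": 0}

```text
time: 2.72
tool_pos: [0.4873, 0.2008, 0.1792]
tcp_rot: [2.208, 2.233, 0.004]
wrist_force: [-1.8, -0.1, 1.7]
width: -0.003
grip_force: 0.8
```

Emit:
step_arm:
  commands:
    - {"fingers": 1,"dx": 0,"dy": 0.015,"dz": 0.005,"roll": 0}
    - {"fingers": 1,"dx": 0,"dy": 0.028,"dz": 0.011,"roll": 0}
    - {"fingers": 1,"dx": 0,"dy": 0.04,"dz": 0.018,"roll": 0}
    - {"fingers": 1,"dx": 0,"dy": 0.051,"dz": 0.026,"roll": 0}
    - {"fingers": 1,"dx": 0,"dy": 0.062,"dz": 0.035,"roll": 0}
    - {"fingers": 1,"dx": 0,"dy": 0.071,"dz": 0.046,"roll": 0}
    - {"fingers": 1,"dx": 0,"dy": 0.08,"dz": 0.057,"roll": 0}
    - {"fingers": 1,"dx": 0,"dy": 0.087,"dz": 0.069,"roll": 0}

```text
time: 3.72
tool_pos: [0.572, 0.2019, 0.1073]
tcp_rot: [2.207, 2.236, -0.0]
wrist_force: [0.7, -0.2, 1.8]
width: 0.004
grip_force: 0.5
```

Emit:
step_arm:
  commands:
    - {"fingers": 1,"dx": 0,"dy": 0.006,"dz": 0.012,"roll": 0}
    - {"fingers": 1,"dx": 0,"dy": 0.011,"dz": 0.025,"roll": 0}
    - {"fingers": 1,"dx": 0,"dy": 0.014,"dz": 0.038,"roll": 0}
    - {"fingers": 1,"dx": 0,"dy": 0.016,"dz": 0.046,"roll": 0}
    - {"fingers": 1,"dx": 0,"dy": 0.016,"dz": 0.05,"roll": 0}
    - {"fingers": 1,"dx": 0,"dy": 0.016,"dz": 0.052,"roll": 0}
    - {"fingers": 1,"dx": 0,"dy": 0.016,"dz": 0.053,"roll": 0}

```text
time: 4.6
tool_pos: [0.5874, 0.2021, 0.0555]
tcp_rot: [-2.207, -2.236, 0.0]
wrist_force: [-1.4, -0.2, 3.7]
width: 0.005
grip_force: 1.9
```

Emit:
step_arm:
  commands:
    - {"fingers": 1,"dx": 0,"dy": 0,"dz": 0.002,"roll": 0}
    - {"fingers": 1,"dx": 0,"dy": 0,"dz": 0.003,"roll": 0}
    - {"fingers": 1,"dx": 0,"dy": 0,"dz": 0.003,"roll": 0}

```text
time: 4.97
tool_pos: [0.5875, 0.2022, 0.0533]
tcp_rot: [-2.207, -2.236, -0.0]
wrist_force: [-2.9, -1.5, 6.4]
width: -0.0
grip_force: 3.1
```

Emit:
step_arm:
  commands:
    - {"fingers": 1,"dx": 0,"dy": 0,"dz": -0.05,"roll": 0}
    - {"fingers": 1,"dx": 0,"dy": 0,"dz": -0.11,"roll": 0}
    - {"fingers": 0,"dx": -0.06,"dy": 0,"dz": -0.13,"roll": 0}
    - {"fingers": 0,"dx": -0.12,"dy": 0,"dz": -0.13,"roll": 0}
    - {"fingers": 0,"dx": -0.18,"dy": 0,"dz": -0.13,"roll": 0}
    - {"fingers": 0,"dx": -0.24,"dy": -0.01,"dz": -0.13,"roll": 4}
    - {"fingers": 0,"dx": -0.3,"dy": -0.02,"dz": -0.13,"roll": 8}
    - {"fingers": 0,"dx": -0.36,"dy": -0.02,"dz": -0.13,"roll": 8}

```text
time: 5.98
tool_pos: [0.5715, -0.1598, 0.1825]
tcp_rot: [2.358, 2.075, 0.001]
wrist_force: [2.0, -0.3, -0.7]
width: 0.498
grip_force: 0.0
```

Run:
```python
from h import *
to([.5637,-.1737,.15],-7.3)
p,d=read_camera("top");cv2.imwrite("pics/top1.png",p);P=cloud("top",d)
Q=P[205:285,205:290].reshape(-1,3);Q=Q[np.isfinite(Q[:,0])&(Q[:,2]>.045)&(Q[:,0]>.43)]
print(len(Q),np.median(Q,0),Q.max(0));A=np.c_[Q[:,:2]-[.54,.2],np.ones(len(Q))];print("slope",np.linalg.lstsq(A,Q[:,2],rcond=None)[0])
cv2.imwrite("pics/c1.png",np.hstack([cv2.resize(p[205:285,205:290],(400,400),interpolation=2),cv2.resize(p[215:265,330:420],(400,400),interpolation=2)]))
```

```text
pos [ 0.5715 -0.1598  0.1825] yawY -7.29 tilt [ 0.001 -0.    -1.   ] t 5.975 F [ 2.  -0.3 -0.7] w 0.498
d [-0.0147 -0.0061  0.0325] roll 0.01
1672 [0.54305225 0.20178071 0.05421717] [0.62619991 0.26698955 0.07003621]
slope [0.02174781 0.00413959 0.05423181]
```

View pics/c1.png

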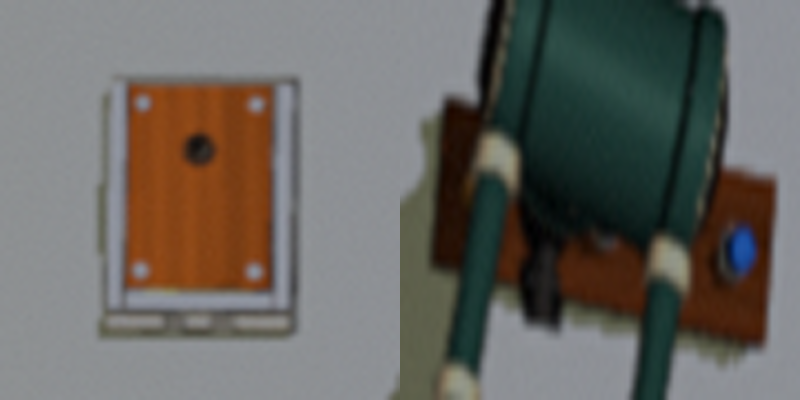

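The lid now lies flat, with its dark hole ring at crop (199,150), which is about (247,235) in the top view. Next I'll get the pin.

Emit:
step_arm:
  commands:
    - {"fingers": 0,"dx": -0.015,"dy": -0.006,"dz": 0.03,"roll": 0}
    - {"fingers": 0,"dx": -0.015,"dy": -0.006,"dz": 0.05,"roll": 0}
    - {"fingers": 0,"dx": -0.015,"dy": -0.006,"dz": 0.05,"roll": 0}

```text
time: 6.4
tool_pos: [0.5626, -0.1709, 0.1298]
tcp_rot: [-2.354, -2.074, 0.003]
wrist_force: [0.2, -0.7, -0.5]
width: 0.5
grip_force: 0.0
```

Run:
```python
from h import *
to([.5637,-.1737,.062],-7.3)
p=cv2.imread("pics/top1.png");g=cv2.cvtColor(p,cv2.COLOR_BGR2GRAY)[225:245,237:257].astype(float)
w=np.clip(.8*np.median(g)-g,0,None);v,u=np.mgrid[225:245,237:257]
uv=[(w*u).sum()/w.sum(),(w*v).sum()/w.sum()];print(uv,w.sum(),plane("top",[uv],.0555))
s=cv2.imread("pics/top1.png")
```

```text
pos [ 0.5626 -0.1709  0.1298] yawY -7.25 tilt [-0.004  0.002 -1.   ] t 6.4 F [ 0.2 -0.7 -0.5] w 0.5
d [-0.0028  0.0017  0.0678] roll 0.05
[np.float64(246.66807768924303), np.float64(234.23530876494019)] 803.2000000000004 [[0.5779759  0.20396656 0.0555    ]]
```

Emit:
step_arm:
  commands:
    - {"fingers": 0,"dx": -0.002,"dy": 0.001,"dz": 0.03,"roll": 0}
    - {"fingers": 0,"dx": -0.002,"dy": 0.001,"dz": 0.055,"roll": 0}
    - {"fingers": 0,"dx": -0.002,"dy": 0.001,"dz": 0.067,"roll": 0}
    - {"fingers": 0,"dx": -0.002,"dy": 0.001,"dz": 0.067,"roll": 0}

```text
time: 6.9
tool_pos: [0.565, -0.1735, 0.065]
tcp_rot: [-2.356, -2.077, 0.001]
wrist_force: [-0.0, 0.2, 0.1]
width: 0.499
grip_force: 0.0
```

Emit:
step_arm:
  commands:
    - {"fingers": 1,"dx": 0,"dy": 0,"dz": 0,"roll": 0}
    - {"fingers": 1,"dx": 0,"dy": 0,"dz": 0,"roll": 0}
    - {"fingers": 1,"dx": 0,"dy": 0,"dz": 0,"roll": 0}
    - {"fingers": 1,"dx": 0,"dy": 0,"dz": 0,"roll": 0}
    - {"fingers": 1,"dx": 0,"dy": 0,"dz": 0,"roll": 0}
  squeeze: 60

```text
time: 7.52
tool_pos: [0.5649, -0.1743, 0.0666]
tcp_rot: [-2.358, -2.076, -0.0]
wrist_force: [-4.8, 2.1, 5.4]
width: 0.194
grip_force: 58.0
```

Run:
```python
from h import *
to([.5637,-.1737,.062],-7.3)
p,d=read_camera("scene");cv2.imwrite("pics/scene2.png",p);cv2.imwrite("pics/c2.png",cv2.resize(p[200:305,165:285],(600,525),interpolation=2))
```

```text
pos [ 0.5649 -0.1743  0.0666] yawY -7.28 tilt [-0.  0. -1.] t 7.525 F [-4.8  2.1  5.4] w 0.194
d [ 0.0005 -0.0013  0.0046] roll 0.02
```

View pics/c2.png

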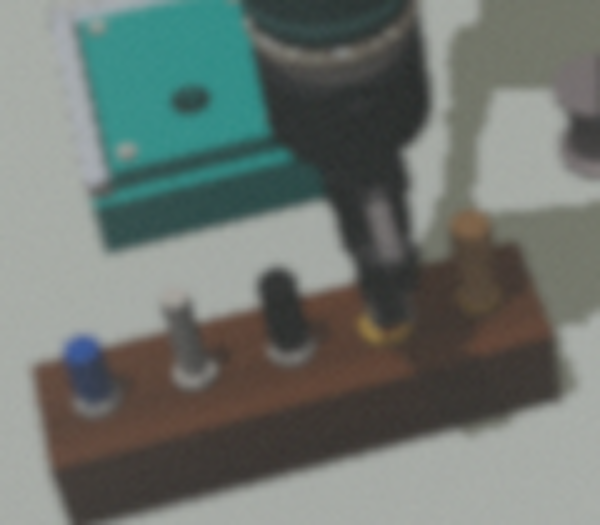

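Emit:
step_arm:
  commands:
    - {"fingers": 1,"dx": 0,"dy": 0,"dz": -0.03,"roll": 0}
    - {"fingers": 1,"dx": 0,"dy": 0,"dz": -0.07,"roll": 0}
    - {"fingers": 1,"dx": 0,"dy": 0,"dz": -0.12,"roll": 0}
    - {"fingers": 1,"dx": 0.05,"dy": 0,"dz": -0.13,"roll": 0}
    - {"fingers": 1,"dx": 0.11,"dy": -0.01,"dz": -0.13,"roll": 0}
    - {"fingers": 1,"dx": 0.17,"dy": -0.02,"dz": -0.13,"roll": 0}
    - {"fingers": 1,"dx": 0.22,"dy": -0.025,"dz": -0.13,"roll": 0}
    - {"fingers": 1,"dx": 0.25,"dy": -0.03,"dz": -0.13,"roll": 0}

```text
time: 8.57
tool_pos: [0.5673, 0.08, 0.1959]
tcp_rot: [2.355, 2.078, 0.003]
wrist_force: [0.1, -0.4, -1.1]
width: 0.19
grip_force: 58.7
```

Run:
```python
from h import *
to([.578,.2033,.13],.8)
```

```text
pos [0.5673 0.08   0.1959] yawY -7.17 tilt [ 0.002  0.001 -1.   ] t 8.575 F [ 0.1 -0.4 -1.1] w 0.19
d [ 0.1236 -0.0049  0.066 ] roll -7.97
```

Emit:
step_arm:
  commands:
    - {"fingers": 1,"dx": 0.06,"dy": -0.003,"dz": 0,"roll": -4}
    - {"fingers": 1,"dx": 0.11,"dy": -0.005,"dz": 0.02,"roll": -8}
    - {"fingers": 1,"dx": 0.1235,"dy": -0.005,"dz": 0.05,"roll": -8}
    - {"fingers": 1,"dx": 0.1235,"dy": -0.005,"dz": 0.064,"roll": -8}
    - {"fingers": 1,"dx": 0.1235,"dy": -0.005,"dz": 0.064,"roll": -8}
    - {"fingers": 1,"dx": 0.1235,"dy": -0.005,"dz": 0.064,"roll": -8}

```text
time: 9.32
tool_pos: [0.5785, 0.1998, 0.1325]
tcp_rot: [2.208, 2.233, 0.002]
wrist_force: [0.1, -0.0, -0.8]
width: 0.193
grip_force: 58.7
```

Run:
```python
from h import *
to([.578,.2033,.115],.8)
p,d=read_camera("scene");cv2.imwrite("pics/scene3.png",p)
c=calibration("scene");T=np.array(c["world_to_cam"]);K=np.array(c["intrinsics"])
def proj(w):
    q=T[:3,:3]@w+T[:3,3];a=np.array([q[0],-q[1]])/-q[2];a=a*(1+c["k1"]*(a@a));return K[:2,:2]@a+K[:2,2]
t=read_state()["tool_pos"]
print("tip",proj(t-[0,0,.0566]),"flange",proj(t-[0,0,.0141]),"hole",proj(np.array([.578,.2033,.0555])))
u,v=proj(np.array([.578,.2033,.0555])).astype(int)
cv2.imwrite("pics/c3.png",cv2.resize(p[v-45:v+30,u-50:u+50],(800,600),interpolation=2));print(u-50,v-45)
```

```text
pos [0.5785 0.1998 0.1325] yawY 0.66 tilt [ 0.002  0.    -1.   ] t 9.325 F [ 0.1 -0.  -0.8] w 0.193
d [ 0.0035 -0.0004  0.0175] roll -0.14
tip [375.21925327 214.77838905] flange [376.58461508 202.57621566] hole [375.52507677 219.96037734]
325 174
```

View pics/c3.png

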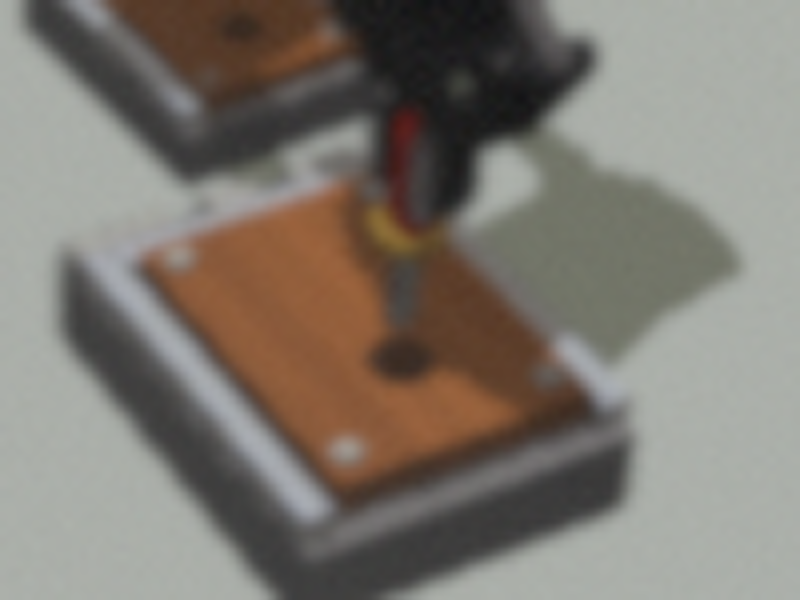

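The pin hangs upright in the grip, its tip at scene (375.4,215) and the hole at about (375.2,218.6). I'll compare the two in this same view, so the calibration error cancels.

Run:
```python
from h import *
t=read_state()["tool_pos"]
p=cv2.imread("pics/scene3.png");g=cv2.cvtColor(p,cv2.COLOR_BGR2GRAY).astype(float)
np.set_printoptions(linewidth=200)
print(g[204:226,368:384].astype(int))
for uv in([375.2,218.6],[375.2,219.2]): print(plane("scene",[uv],.0555))
b=p[...,0].astype(float)
# shaft columns: low saturation pixels between flange and tip
hs=cv2.cvtColor(p,cv2.COLOR_BGR2HSV)[...,1];print(hs[204:218,368:384])
```

```text
[[ 90  76  72  75  85  93 102 100  92  82  75  76  78  90 101 109]
 [ 91  81  72  69  71  79  85  87  82  75  70  72  70  80  91 102]
 [ 99  86  76  70  71  70  71  74  71  67  66  68  70  74  79  91]
 [105  94  82  76  71  65  66  69  69  67  67  67  67  69  72  82]
 [107 104  95  85  72  67  67  67  69  68  69  68  68  69  67  73]
 [111 108 101  91  77  69  63  69  69  70  69  69  68  67  69  70]
 [109 110 105  95  83  71  66  68  68  69  71  69  71  67  66  66]
 [108 110 107 101  89  74  69  71  70  70  72  70  68  67  66  69]
 [106 108 108 105  91  81  74  71  70  70  70  70  71  71  69  70]
 [108 107 108 104  94  80  74  71  68  67  69  69  70  72  69  68]
 [106 107 107 105  96  83  75  71  71  67  68  68  71  71  72  68]
 [106 106 106 104  96  83  73  67  67  67  69  71  70  69  71  71]
 [107 105 104  96  84  70  62  58  59  62  67  68  68  69  71  71]
 [106 104 100  85  68  57  52  50  50  54  60  67  68  68  69  70]
 [104 103  94  74  61  50  49  48  49  49  56  63  68  71  69  70]
 [104 103  91  76  59  52  47  47  49  50  59  68  73  72  72  70]
 [101 104 100  85  72  58  5
[... 687 characters left out ...]
  90 119 136 140 144 126 101]
 [155 154 152 141 134  96  48  29  38  83 122 136 141 138 146 125]
 [154 155 156 146 130  91  47  22  48  88 119 137 136 143 137 137]
 [154 154 154 152 132  95  42  29  54  96 129 145 138 141 142 142]
 [155 154 157 154 134  95  41  21  50  95 125 141 149 144 149 136]
 [152 155 154 153 137  89  39  28  56 101 127 142 137 140 138 132]
 [151 154 153 154 138  99  50  43  77 111 132 137 136 137 139 141]
 [153 152 153 153 143 117  78  74  95 127 137 137 138 138 133 143]
 [153 152 153 149 146 134 110 109 113 129 133 136 137 143 138 138]
 [152 155 152 148 145 127 113 112 117 126 132 137 141 143 134 137]
 [152 152 144 141 129 106  98 105 103 115 126 132 137 140 141 141]]
```

Emit:
step_arm:
  commands:
    - {"fingers": 1,"dx": 0.0035,"dy": -0.0005,"dz": 0.005,"roll": 0}
    - {"fingers": 1,"dx": 0.0035,"dy": -0.0005,"dz": 0.01,"roll": 0}
    - {"fingers": 1,"dx": 0.0035,"dy": -0.0005,"dz": 0.014,"roll": 0}
    - {"fingers": 1,"dx": 0.0035,"dy": -0.0005,"dz": 0.014,"roll": 0}

```text
time: 9.88
tool_pos: [0.5765, 0.204, 0.1165]
tcp_rot: [-2.207, -2.235, 0.002]
wrist_force: [0.1, -0.5, -1.6]
width: 0.188
grip_force: 58.7
```

Emit:
step_arm:
  commands:
    - {"fingers": 1,"dx": 0,"dy": 0,"dz": 0,"roll": 0}

```text
time: 10.0
tool_pos: [0.577, 0.2041, 0.1172]
tcp_rot: [-2.207, -2.236, 0.0]
wrist_force: [-1.3, -0.5, -1.3]
width: 0.186
grip_force: 58.7
```

Emit:
step_arm:
  commands:
    - {"fingers": 1,"dx": 0,"dy": 0,"dz": 0,"roll": 0}

```text
time: 10.12
tool_pos: [0.5771, 0.2042, 0.1175]
tcp_rot: [2.207, 2.236, 0.0]
wrist_force: [0.3, 0.6, -2.8]
width: 0.189
grip_force: 58.7
```

Emit:
step_arm:
  commands:
    - {"fingers": 1,"dx": 0,"dy": 0,"dz": 0,"roll": 0}

```text
time: 10.25
tool_pos: [0.5771, 0.2042, 0.1175]
tcp_rot: [2.207, 2.236, 0.0]
wrist_force: [0.1, -0.1, -1.6]
width: 0.188
grip_force: 58.7
```

Emit:
step_arm:
  commands:
    - {"fingers": 1,"dx": -0.0008,"dy": 0.0008,"dz": 0.002,"roll": 0}
    - {"fingers": 1,"dx": -0.0008,"dy": 0.0008,"dz": 0.005,"roll": 0}
    - {"fingers": 1,"dx": -0.0008,"dy": 0.0008,"dz": 0.008,"roll": 0}
    - {"fingers": 1,"dx": -0.0008,"dy": 0.0008,"dz": 0.01,"roll": 0}
    - {"fingers": 1,"dx": -0.0008,"dy": 0.0008,"dz": 0.01,"roll": 0}

```text
time: 10.88
tool_pos: [0.5775, 0.2032, 0.1069]
tcp_rot: [-2.207, -2.235, 0.001]
wrist_force: [0.7, 0.8, -0.7]
width: 0.189
grip_force: 58.7
```

Emit:
step_arm:
  commands:
    - {"fingers": 1,"dx": 0,"dy": 0,"dz": 0.003,"roll": 0}
    - {"fingers": 1,"dx": 0,"dy": 0,"dz": 0.006,"roll": 0}
    - {"fingers": 1,"dx": 0,"dy": 0,"dz": 0.009,"roll": 0}
    - {"fingers": 1,"dx": 0,"dy": 0,"dz": 0.009,"roll": 0}

```text
time: 11.38
tool_pos: [0.5776, 0.2032, 0.0978]
tcp_rot: [-2.207, -2.236, 0.001]
wrist_force: [-0.8, -0.6, -1.0]
width: 0.19
grip_force: 58.7
```

Emit:
step_arm:
  commands:
    - {"fingers": 1,"dx": 0,"dy": 0,"dz": 0.003,"roll": 0}
    - {"fingers": 1,"dx": 0,"dy": 0,"dz": 0.006,"roll": 0}
    - {"fingers": 1,"dx": 0,"dy": 0,"dz": 0.009,"roll": 0}
    - {"fingers": 1,"dx": 0,"dy": 0,"dz": 0.012,"roll": 0}
    - {"fingers": 1,"dx": 0,"dy": 0,"dz": 0.012,"roll": 0}

```text
time: 12.0
tool_pos: [0.5776, 0.2032, 0.0858]
tcp_rot: [-2.207, -2.236, 0.001]
wrist_force: [-1.1, -0.5, -1.3]
width: 0.194
grip_force: 58.7
```

Emit:
step_arm:
  commands:
    - {"fingers": 1,"dx": 0,"dy": 0,"dz": 0.004,"roll": 0}
    - {"fingers": 1,"dx": 0,"dy": 0,"dz": 0.008,"roll": 0}
    - {"fingers": 1,"dx": 0,"dy": 0,"dz": 0.012,"roll": 0}
    - {"fingers": 1,"dx": 0,"dy": 0,"dz": 0.014,"roll": 0}
    - {"fingers": 1,"dx": 0,"dy": 0,"dz": 0.014,"roll": 0}
  squeeze: 90

```text
time: 12.62
tool_pos: [0.5775, 0.2033, 0.0724]
tcp_rot: [-2.207, -2.235, 0.001]
wrist_force: [-4.0, -0.8, 2.5]
width: 0.184
grip_force: 87.9
```

Emit:
step_arm:
  commands:
    - {"fingers": 1,"dx": 0,"dy": 0,"dz": 0.002,"roll": 0}
    - {"fingers": 1,"dx": 0,"dy": 0,"dz": 0.004,"roll": 0}
    - {"fingers": 1,"dx": 0,"dy": 0,"dz": 0.005,"roll": 0}
    - {"fingers": 1,"dx": 0,"dy": 0,"dz": 0.005,"roll": 0}

```text
time: 13.12
tool_pos: [0.5776, 0.2033, 0.068]
tcp_rot: [-2.207, -2.236, 0.001]
wrist_force: [-6.4, -1.0, 6.9]
width: 0.186
grip_force: 88.2
```

Emit:
step_arm:
  commands:
    - {"fingers": 1,"dx": 0,"dy": 0,"dz": 0.001,"roll": 0}
    - {"fingers": 1,"dx": 0,"dy": 0,"dz": 0.002,"roll": 0}
    - {"fingers": 1,"dx": 0,"dy": 0,"dz": 0.002,"roll": 0}

```text
time: 13.5
tool_pos: [0.5776, 0.2033, 0.0671]
tcp_rot: [-2.207, -2.236, 0.001]
wrist_force: [-8.5, -1.3, 12.7]
width: 0.183
grip_force: 89.2
```

Emit:
step_arm:
  commands:
    - {"fingers": 1,"dx": 0,"dy": -0.0006,"dz": 0.0005,"roll": 0}
    - {"fingers": 1,"dx": 0,"dy": -0.001,"dz": 0.001,"roll": 0}
    - {"fingers": 1,"dx": 0,"dy": -0.001,"dz": 0.001,"roll": 0}
    - {"fingers": 1,"dx": 0,"dy": -0.001,"dz": 0.001,"roll": 0}

```text
time: 14.0
tool_pos: [0.5775, 0.2034, 0.067]
tcp_rot: [2.206, 2.235, 0.002]
wrist_force: [-8.1, -1.5, 14.9]
width: 0.179
grip_force: 89.3
```

Run:
```python
from h import *
to([.578,.2033,.067],.8)
p,d=read_camera("scene");cv2.imwrite("pics/c4.png",cv2.resize(p[170:250,310:430],(780,520),interpolation=2))
P=cloud("scene",d);print(read_state()["torque"])
import numpy as np
o=cloud("scene",np.load("scene0.npy"))
Q=P[195:250,330:400].reshape(-1,3);m=(Q[:,2]>.04)&(Q[:,2]<.065)&(Q[:,0]>.5);print(np.nanmedian(Q[m],0))
q,e=read_camera("top");cv2.imwrite("pics/top4.png",q)
```

```text
pos [0.5775 0.2034 0.067 ] yawY 0.75 tilt [ 0.001  0.    -1.   ] t 14.0 F [-8.1 -1.5 14.9] w 0.179
d [-0.0001  0.0005 -0.    ] roll -0.05
[-0.3597466   1.37484441 -0.02969636]
[0.57754174 0.18364528 0.05131991]
```

View pics/c4.png

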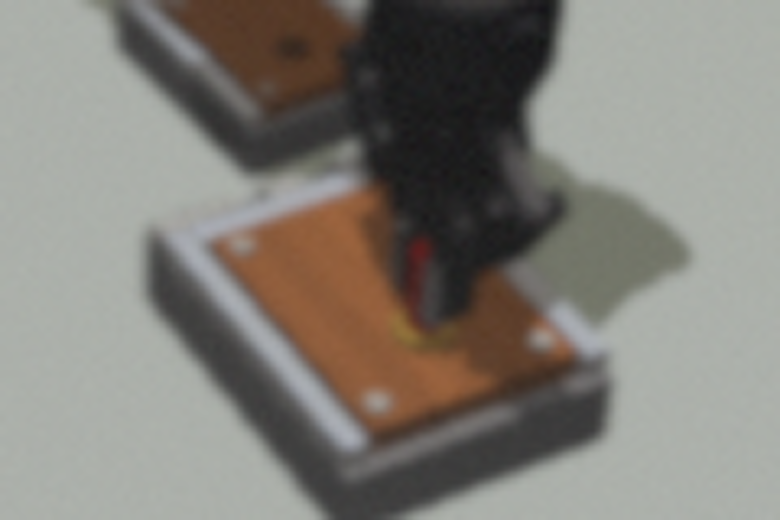

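Emit:
step_arm:
  commands:
    - {"fingers": 1,"dx": 0,"dy": 0,"dz": 0.001,"roll": 0}
    - {"fingers": 1,"dx": 0,"dy": 0,"dz": 0.002,"roll": 0}
    - {"fingers": 1,"dx": 0,"dy": 0,"dz": 0.002,"roll": 0}
    - {"fingers": 1,"dx": 0,"dy": 0,"dz": 0.002,"roll": 0}
    - {"fingers": 1,"dx": 0,"dy": 0,"dz": 0.002,"roll": 0}
    - {"fingers": 1,"dx": 0,"dy": 0,"dz": 0.002,"roll": 0}

```text
time: 14.85
tool_pos: [0.5776, 0.2034, 0.0667]
tcp_rot: [2.206, 2.235, 0.002]
wrist_force: [-11.9, -3.2, 23.7]
width: 0.177
grip_force: 90.6
```

Run:
```python
from h import *
a=[]
for i in range(5):
    _,d=read_camera("scene");P=cloud("scene",d);Q=P[195:250,330:400].reshape(-1,3)
    f=Q[(Q[:,2]>.044)&(Q[:,2]<.06)&(Q[:,0]>.53)&(Q[:,0]<.61)&(Q[:,1]>.215)&(Q[:,1]<.245)];b=Q[(Q[:,2]>.044)&(Q[:,2]<.06)&(Q[:,0]>.53)&(Q[:,0]<.61)&(Q[:,1]>.155)&(Q[:,1]<.185)]
    a.append([np.median(f[:,2]),np.median(b[:,2])])
print(np.mean(a,0));to([.578,.2033,.067],.8)
_,d=read_camera("top");P=cloud("top",d);Q=P[205:285,205:290].reshape(-1,3)
for x0,x1 in((.6,.612),(.49,.5),(.53,.54)):
  for y0,y1 in((.165,.185),(.22,.24)):
    f=Q[(Q[:,0]>x0)&(Q[:,0]<x1)&(Q[:,1]>y0)&(Q[:,1]<y1)&(Q[:,2]<.07)];print(x0,y0,len(f),np.median(f[:,2]) if len(f) else 0)
_,P0=0,cloud("top",np.load("top0.npy"))
```

```text
[0.05190779 0.05200257]
pos [0.5776 0.2035 0.0668] yawY 0.75 tilt [ 0.002  0.    -1.   ] t 15.1 F [-11.4  -2.8  24.2] w 0.181
d [-0.0002  0.0004 -0.0002] roll -0.05
0.6 0.165 0 0
0.6 0.22 0 0
0.49 0.165 9 0.04853740543171137
0.49 0.22 18 0.04862666787909553
0.53 0.165 3 0.04443555982419545
0.53 0.22 12 0.049590333023797006
```

```bash
python3 -c "
from workcell import *
print(finish_job())"
```

```text
the job is handed in; nothing more can be done
None
```

I folded the lid down and pushed the red pin home until its flange shut the platen on the base. I handed the job in at about 15 s with the pin still gripped and pushed down at about 24 N; no verdict came back.

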